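# Slide the steel ball under the pad and snap the toggle clamp shut

### The arm

A 6-joint arm with a two-finger parallel gripper is mounted at the origin on the work surface. World frame = base frame: x ahead of the robot, y to its left, z up, the work surface at z = 0. Lengths are in mm, angles in rad, forces in N, time in s.
With the tool pointing down it reaches from about 400 to 925 mm from the base axis. Payload 12.5 kg.
Tool frame: the origin (TCP) lies between the finger pads; the fingertips stand 19 mm ahead of it and the grasp point (between the pads) is the TCP (env.tips_ahead is the distance from the TCP to the fingertips, in mm); z points along the fingers, y is the line along which they close (so a half turn about z gives the same grasp; the last joint's range is limited). The gripper opens to 95 mm and grips with 3 to 60 N. Pads are 20 mm wide; open, the fingers measure 119 mm over their backs; the gripper's body (75 mm by 180 mm) begins 59 mm behind the grasp point.
Start: joints at [-1.349, 0.491, 1.559, -0, 1.092, -0.106], TCP at [201.248, -591.729, 233.661] pointing down, gripper open.
Joint ranges: [-3.1, 3.1], [-0.84, 2.19], [0.05, 2.79], [-1.13, 4.28], [0.06, 2.93], [-2.69, 2.69]. Speed limits (rad/s): [2.22, 2.22, 2.79, 3.14, 3.14, 3.14].

### API

Orientations are given as [roll, pitch, yaw] about the fixed x, y, z axes, in that order (R = Rz(yaw) Ry(pitch) Rx(roll)).
In Python, from cell import env gives the robot as it stands.
- The arm moves only by the shell command python3 -m crank 'ROWS'. ROWS is JSON, a list of rows, each a list of 5 numbers: the shift along the tool's x, y, z in mm, then the turn about the tool's z in degrees, then the finger opening in mm, from 0 to 95.1. In form: [[dx, dy, dz, yaw, grip], ...]. A call has 1 to 10 rows; each row is the pose to reach, as a shift and turn from the pose commanded when the call began, along the tool's axes at that moment; what a row does not reach only later rows make up. A row lasts 1/12 s, in which the tool goes at most 41.7 mm and 7.16 degrees, less where a joint would pass 70% of its speed; a pose out of reach is approached as far as the arm can. A call with a gripper value outside its range is refused whole. The fingers move at their own pace and stop on an object; the grip force is fixed at half the most. Time passes only in rows, so rows that repeat a pose let the fingers close. It gives the time, the measured TCP pose, the force, the opening and the grip force at its end, in the units of the state.
- env.state(): the state, without advancing time (a new reading comes with each control period).
- env.read_camera(name): name is "scene" or "top"; returns a dict with "img" (400x640x3 uint8, blue, green, red), "K" (3x3 intrinsics, pixels), "k1" (the pictures are not rectified: a ray, as slopes to the right and down, at radius r is drawn at 1 + k1 r^2 times it, then the intrinsics apply), "pose" (4x4, takes a point from camera to world coordinates). Camera axes: x right, y down, z forward; pixel columns grow to the right and rows downward; lengths in mm; the calibration is good to about 2 mm. A picture is of the moment at which its call begins. There is no depth.
- env.job_done(): hands the job in; it is judged then, once.
The state is a dict: "t": time; "joints": joint angles; "qvel": joint speeds; "tau": joint torques, N m; "eef_pos": TCP position; "tcp_rot": TCP orientation; "ft_force": force on the tool from outside, world axes, zero at the start; "moment": the same for the moment, N m; "opening": opening from 0.0 (shut) to 1.0 (fully open); "grip_force": force on a finger pad.
Only numpy, scipy, OpenCV 4.12 (cv2) and the standard library are available. Lean on these libraries where they do the work, as an engineer would, in place of code of your own. Each camera call takes 0.05 s, during which the arm holds its last target. There are 200 camera calls.

### The job

A polished steel ball sits in the cup of a clamping fixture's sliding carriage. Push the carriage by its upright end plate until it is fully home against its stop under the open clamp; then push the clamp's lever by its black knob, over its dead point towards the ball, until it snaps into lock and the rubber pad bears on the ball. Only push: do not touch the ball with the robot or take it out of its cup, leave the other things on the bench where they are, and finish clear of everything.

Things in the scene. Friction and masses are not known exactly. Their poses are not given: they have to be found in the camera images.
- fixture: Bolted-down clamping fixture: dark steel base 340 x 110 x 12 mm (x = -160 to 180 mm) with rails, stop and a grey pedestal carrying the clamp (x = 70 to 140, up to z = 124 mm). Origin on the bench under the ball's home place; x axis = the way the carriage slides home, towards the pedestal; z up. Lever pivot at x 115, y 0, z 110 mm, arm pivot at x 90, z 115 mm, both along y.
- carriage (a joint): Travel of the aluminium carriage (80 x 68 mm plate on the rails) along the fixture's +x, in m: 0 = start, farthest from the pedestal; 0.070 = home against the stop. Sliding friction about 2 N; it stays where it is left.
- push_plate (a point): Middle of the outer face (looking along the fixture's -x) of the carriage's upright end plate, 58 mm above the bench. The plate is 68 mm wide, 8 mm thick, its top edge 79 mm above the bench; push it on this face along the fixture's +x. The ball's nearest point is 24 mm behind this face. Moves with the carriage.
- seat (a point): Point of the carriage where the centre of the ball lies when it sits in its cup (63 mm above the bench). The black cup is 72 mm wide, its rim 45 mm above the bench.
- ball_center (a point): Centre of the polished hollow steel ball, 64 mm in diameter, about 0.3 kg, loose in the cup, its top 95 mm above the bench.
- ball: The same ball as a body.
- lever (a joint): Clamp lever angle, rad: 0 = open, leaning 30 degrees away from the ball (to the fixture's +x); 0.52 = upright; 0.873 = locked on its stop, leaning 20 degrees towards the ball. Dead point upright: short of it a spring throws the lever back open, beyond it the spring snaps it into lock. Pushing the knob takes about 4 to 7 N at first, less near the dead point.
- lever_knob (a point): Centre of the black ball knob, 24 mm in diameter, on the end of the lever, 100 mm from its pivot (rod 12 mm thick). Open: 197 mm above the bench and 50 mm beyond the pivot along the fixture's +x; upright: 210 mm above the bench; locked: 204 mm. Pushed from its outer side along the fixture's -x.
- clamp_arm: Steel clamp arm, 90 mm long, 14 mm wide, linked to the lever, with a black rubber pad 20 mm in diameter on its end. Origin on its pivot. With the lever open it stands up at 63 degrees, its end about 205 mm above the bench; as the lever goes over it swings down, and in lock its pad presses on top of a ball in the home place.
- paste_jar: Bystander: closed jar, 60 mm wide, 60 mm tall; origin under its centre.
- wrench: Bystander: steel wrench 150 mm long lying on the bench.
- flap_disc: Bystander: flat grey grinding disc, 100 mm wide, 12 mm thick; origin under its centre.
- round_bar: Bystander: upright steel round-bar offcut, 32 mm wide, 70 mm tall; origin under its centre.
- stud_cup: Bystander: dark steel cup, 64 mm wide, 60 mm tall, standing beyond the lever; origin under its centre.
- wood_block: Bystander: wooden block 70 x 45 x 35 mm; origin under its centre.
- angle_grinder: Bystander: green and black angle grinder, about 330 mm long, lying on the bench, about 120 mm tall at its disc; origin under its gear head.
Things that resemble listed ones, but are neither listed nor needed, are in the scene too. What is shaped like the ball but orange or turquoise is not meant.

How it is judged:
By the outcome, as a careful person would: the job done as asked, in the order asked, and still so for the second after the job is handed in, with the robot touching nothing.
It also fails if it takes over 48 s, if anything falls off the work surface, if the arm or the gripper's body presses on something with over 40 N, if the wrist force passes 120 N, or if a joint passes its speed limit or range.

## Working session

There is one attempt and no reset: what is moved stays moved. The work goes in short steps, Python scripts to look and compute and a shell command to move; the robot and the scene stay as the last step left them, time stands still between calls to the robot, and variables do not carry over. Pictures are saved under pics/ and viewed, at most 10 in all, crops included, and the job is handed in when it is done.

```bash
mkdir -p pics; ls; cat > h.py <<'E'
import numpy as np, cv2
from cell import env
def ray(c,u,v):
    K=np.array(c["K"]);x=np.array([(u-K[0,2])/K[0,0],(v-K[1,2])/K[1,1]]);s=x.copy()
    for _ in range(20): s=x/(1+c["k1"]*(s@s))
    P=np.array(c["pose"]);d=P[:3,:3]@np.array([s[0],s[1],1]);return P[:3,3],d/np.linalg.norm(d)
def onz(c,u,v,z):
    o,d=ray(c,u,v);return o+d*(z-o[2])/d[2]
def proj(c,p):
    P=np.array(c["pose"]);q=P[:3,:3].T@(np.array(p)-P[:3,3]);s=q[:2]/q[2];s=s*(1+c["k1"]*(s@s));K=np.array(c["K"]);return K[0,0]*s[0]+K[0,2],K[1,1]*s[1]+K[1,2]
def tri(c1,p1,c2,p2):
    o1,d1=ray(c1,*p1);o2,d2=ray(c2,*p2)
    t=np.linalg.lstsq(np.c_[d1,-d2],o2-o1,rcond=None)[0]
    a=o1+t[0]*d1;b=o2+t[1]*d2;return (a+b)/2,np.linalg.norm(a-b)
E
python3 - <<'E'
from h import *
import pickle
C={}
for n in("scene","top"):
    c=env.read_camera(n);C[n]=c;cv2.imwrite(f"pics/{n}0.png",c["img"]);print(n,np.round(c["pose"],3).tolist(),c["k1"],c["K"])
pickle.dump(C,open("c0.pkl","wb"));s=env.state();print(s)
E
```

```text
pics
scene [[-0.132, 0.498, -0.857, 1339.545], [0.991, 0.061, -0.117, 71.243], [-0.006, -0.865, -0.502, 596.388], [0.0, 0.0, 0.0, 1.0]] -0.02816756624037106 [[377.01142102   0.         321.79874056]
 [  0.         377.01142102 198.34551751]
 [  0.           0.           1.        ]]
top [[0.017, -0.997, 0.071, 470.882], [-1.0, -0.016, 0.002, -40.384], [-0.001, -0.071, -0.997, 1332.267], [0.0, 0.0, 0.0, 1.0]] -0.006591928687229445 [[496.05008822   0.         320.42216271]
 [  0.         496.05008822 203.91854196]
 [  0.           0.           1.        ]]
{'t': 0.1, 'joints': array([-1.34858907e+00,  4.91519199e-01,  1.55937849e+00,  5.09071227e-06,
        1.09170533e+00, -1.05603233e-01]), 'qvel': array([ 0.00014592, -0.00198971, -0.00077912, -0.00122765,  0.00225681,
        0.00159081]), 'tau': array([ 2.51858793e-03, -6.13623619e+01, -2.58604789e+01,  6.94236089e-02,
        4.70207445e-02, -6.13228030e-05]), 'eef_pos': array([ 201.21000945, -591.5234152 ,  233.11125072]), 'tcp_rot': array([-3.14058839e+00, -1.10989768e-04,  3.27808089e-01]), 'ft_force': array([0.72291003, 0.10851724, 0.36215781]), 'moment': array([-0.01182851, -0.03669304, -0.00956459]), 'grip_force': 0.0, 'opening': 1.0042787383617893}
```

View pics/scene0.png

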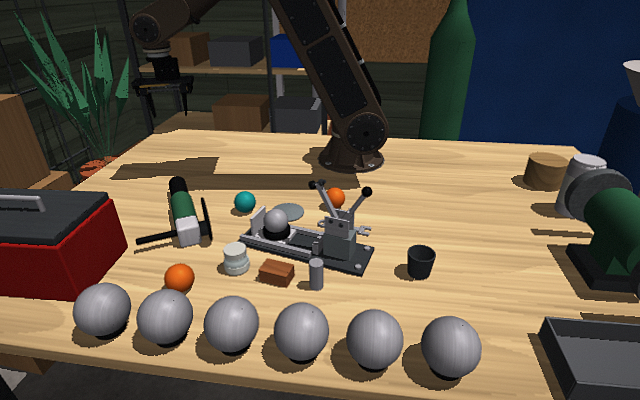

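View pics/top0.png

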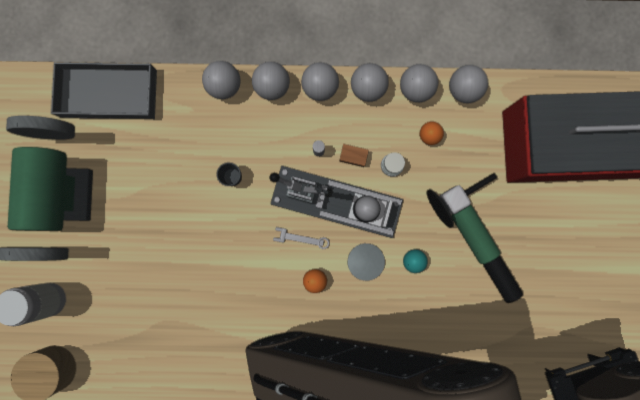

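The scene view shows the fixture at about (305,245), with the ball at (276,220), the lever knob near (367,191) and the arm pad near (316,186). In the top view the fixture spans (272,205)–(403,200), the ball is at (367,208) and the knob at (274,177). I'll enlarge both.

```bash
python3 - <<'E'
from h import *
import pickle
C=pickle.load(open("c0.pkl","rb"))
a=C["scene"]["img"][170:285,230:385];b=C["top"]["img"][150:250,260:415]
a=cv2.resize(a,None,fx=5,fy=5,interpolation=2)[:,:775];b=cv2.resize(b,None,fx=5,fy=5,interpolation=2)
cv2.imwrite("pics/a.png",a);cv2.imwrite("pics/b.png",b)
E
```

```text
(no output)
```

View pics/a.png

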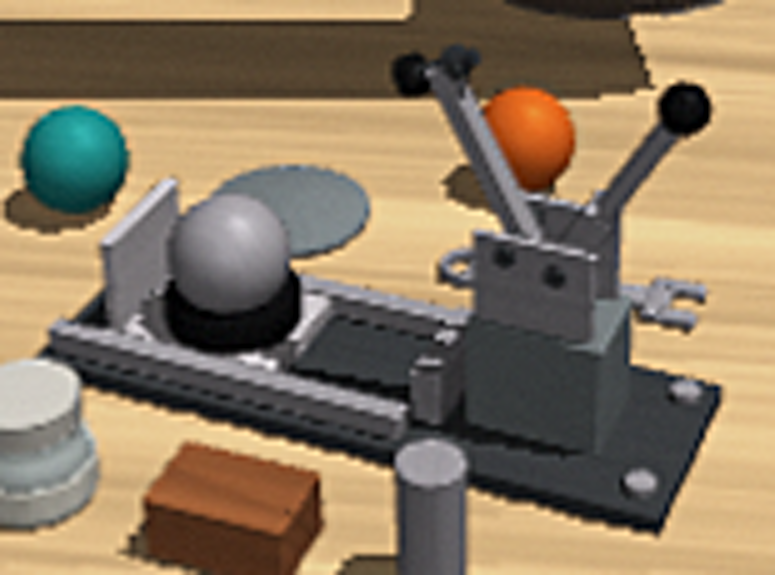

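View pics/b.png

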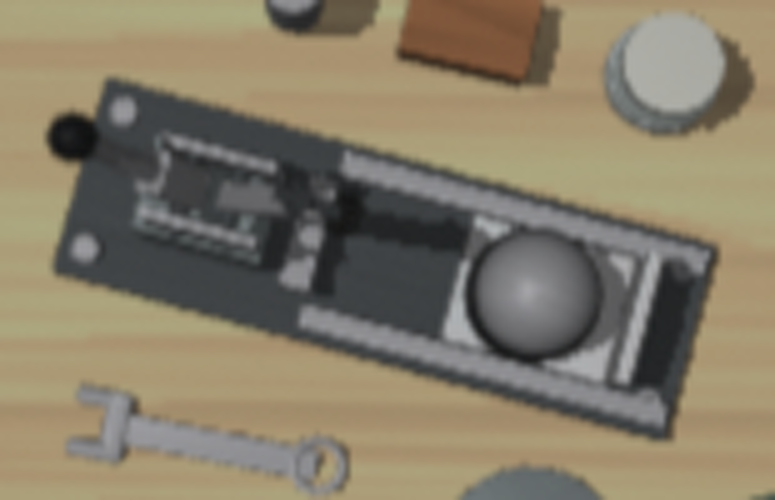

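The crops show the knob at scene (367,191.6) and top (274.4,177.4). The ball is at scene (276.4,218) and top (367,209), and the base corners are visible in the top view. The plate's top edge runs from about (392,201) to (385.5,226) in the top view.

```bash
python3 - <<'E'
from h import *
import pickle
C=pickle.load(open("c0.pkl","rb"));S,T=C["scene"],C["top"]
k=tri(S,(367,191.6),T,(274.4,177.4));b=tri(S,(276.4,218),T,(367,209));print("knob",k,"ball",b)
cs=np.array([onz(T,*p,12) for p in[(282.6,166),(271,204),(403.4,199),(393.6,237.4)]]);print(cs.round(1))
hi=(cs[0]+cs[1])/2;lo=(cs[2]+cs[3])/2;ax=(hi-lo)[:2];L=np.linalg.norm(ax);ax/=L;th=np.arctan2(ax[1],ax[0])
mid=(hi+lo)[:2]/2;o=mid-10*ax
n=np.array([-ax[1],ax[0]])
print("L",L,"W",np.linalg.norm(cs[0]-cs[1]),"ax",ax,np.degrees(th),"origin",o)
for nm,p in(("knob",k[0]),("ball",b[0]),("corner",cs[0]),("plateA",onz(T,392,201,79)),("plateB",onz(T,385.5,226,79)),("plS",tri(S,(265.6,206),T,(392,201))[0]),("jar",onz(T,393,163,30)),("disc",onz(T,366,262,6)),("cup",onz(T,229,174,60)),("grnd",onz(T,432,207,100)),("grnd2",onz(T,455,200,100)),("teal",onz(T,415,261,30)),("rod",onz(T,319,148,70))):
    d=p[:2]-o;print(nm,p.round(1),"fix",round(d@ax,1),round(d@n,1))
s=env.state();print(s["tcp_rot"])
E
```

```text
knob (array([611.75866558,  70.54693335, 194.56066283]), np.float64(2.6791449346112906)) ball (array([ 549.95973061, -155.82082208,   67.62304709]), np.float64(2.2764881339793273))
[[ 665.6   65.5   12. ]
 [ 562.8   94.2   12. ]
 [ 582.  -259.    12. ]
 [ 479.3 -233.4   12. ]]
L 336.60370599783556 W 106.65157376758009 ax [0.24816836 0.96871692] 75.63084838025402 origin [569.95640064 -92.87175242]
knob [611.8  70.5 194.6] fix 168.7 0.1
ball [ 550.  -155.8   67.6] fix -65.9 3.7
corner [665.6  65.5  12. ] fix 177.1 -53.3
plateA [ 570.8 -219.    79. ] fix -122.0 -32.2
plateB [ 507.3 -203.    79. ] fix -122.3 33.4
plS [ 564.  -195.6  111.1] fix -101.0 -19.7
jar [ 675.7 -228.1   30. ] fix -104.7 -136.0
disc [ 412.9 -161.4    6. ] fix -105.3 135.2
cup [635.4 199.7  60. ] fix 299.6 9.2
grnd [ 555.8 -315.7  100. ] fix -219.4 -41.6
grnd2 [ 574.3 -373.1  100. ] fix -270.4 -73.7
teal [ 418.6 -287.1   30. ] fix -225.7 98.4
rod [705.2 -31.7  70. ] fix 92.8 -115.8
[-3.14058839e+00 -1.10989768e-04  3.27808089e-01]
```

```bash
python3 -m crank '[[422,-219,0,-56.8,0],[422,-219,0,-56.8,0],[422,-219,0,-56.8,0],[422,-219,0,-56.8,0],[422,-219,0,-56.8,0],[422,-219,0,-56.8,0],[422,-219,0,-56.8,0],[422,-219,0,-56.8,0],[422,-219,0,-56.8,0],[422,-219,0,-56.8,0]]'
cat > fx.py <<'E'
from h import *
o=np.array([569.96,-92.87]);ax=np.array([.24817,.96872]);n=np.array([-ax[1],ax[0]])
def rep():
    s=env.state();d=s["eef_pos"][:2]-o;f=s["ft_force"]
    print("t",s["t"],"fix",(d@ax).round(1),(d@n).round(1),"z",s["eef_pos"][2].round(1),"F",(f[:2]@ax).round(1),(f[:2]@n).round(1),f[2].round(1),"rot",s["tcp_rot"].round(3),"joints",s["joints"].round(2),"op",s["opening"])
if __name__=="__main__": rep()
E
python3 fx.py
```

```text
t: 0.93
eef_pos: [490.6, -289.1, 233.5]
tcp_rot: [-3.141, -0.0, 1.32]
ft_force: [1.1, -1.2, -0.1]
opening: 0.354
grip_force: 0.0
t 0.9333 fix -209.8 28.2 z 233.5 F -0.9 -1.4 -0.1 rot [-3.141 -0.     1.32 ] joints [-0.65  0.41  1.7  -0.    1.03 -0.4 ] op 0.3539168112151717
```

```bash
python3 -m crank '[[40,22,0,0,0],[40,22,0,0,0],[40,22,0,0,0],[40,22,0,0,0]]'; python3 fx.py
```

```text
t: 1.27
eef_pos: [520.6, -257.6, 233.3]
tcp_rot: [-3.141, 0.0, 1.32]
ft_force: [-0.1, -0.8, -0.1]
opening: 0.075
grip_force: 0.0
t 1.2667 fix -171.8 6.9 z 233.3 F -0.8 -0.1 -0.1 rot [-3.141  0.     1.32 ] joints [-0.57  0.43  1.67 -0.    1.04 -0.32] op 0.0748880246786972
```

```bash
python3 -m crank '[[16,7,0,0,0],[16,7,40,0,0],[16,7,80,0,0],[16,7,115,0,0],[16,7,140,0,0],[16,7,154,0,0],[16,7,154,0,0],[16,7,154,0,0]]'; python3 fx.py; python3 - <<'E'
from h import *
a=env.read_camera("scene")["img"][110:280,190:400];b=env.read_camera("top")["img"][130:260,230:440]
cv2.imwrite("pics/c.png",np.vstack([cv2.resize(a,(525,425)),cv2.resize(b,(525,325))])[:600] if 0 else np.hstack([cv2.resize(a,(400,324)),np.vstack([cv2.resize(b,(400,248)),np.zeros((76,400,3),np.uint8)])]))
E
```

```text
t: 1.93
eef_pos: [530.8, -245.1, 79.5]
tcp_rot: [-3.14, -0.0, 1.317]
ft_force: [-1.2, -0.2, 0.4]
opening: 0.005
grip_force: 0.0
t 1.9333 fix -157.2 0.2 z 79.5 F -0.5 1.1 0.4 rot [-3.14  -0.     1.317] joints [-0.55  0.63  1.8  -0.    0.71 -0.29] op 0.005325804048243774
```

View pics/c.png

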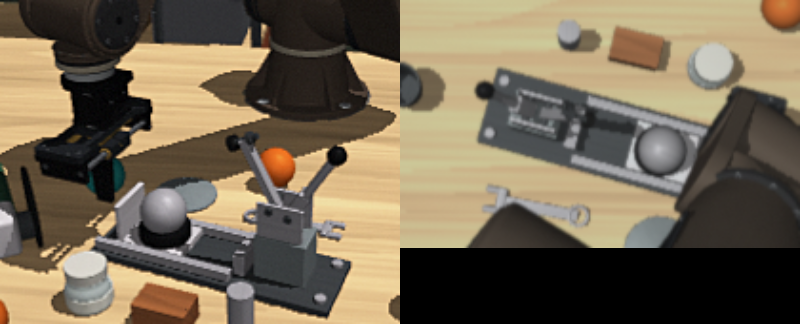

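The picture shows the fingertips at about (105,190), just outside the upright plate at (130,208). They are clear of the ball, grinder and jar, so I'll start pushing.

```bash
python3 -m crank '[[5,0,0,0,0],[10,0,0,0,0],[15,0,0,0,0],[20,0,0,0,0],[25,0,0,0,0],[30,0,0,0,0],[36,0,0,0,0],[42,0,0,0,0],[48,0,0,0,0],[54,0,0,0,0]]'; python3 fx.py;  python3 -m crank '[[5,0,0,0,0],[10,0,0,0,0],[15,0,0,0,0],[20,0,0,0,0],[24,0,0,0,0],[28,0,0,0,0]]'; python3 fx.py
```

```text
t: 2.87
eef_pos: [545.4, -191.1, 79.7]
tcp_rot: [3.141, 0.0, 1.319]
ft_force: [0.2, -2.7, 2.2]
opening: 0.006
grip_force: 1.2
t 2.8667 fix -101.3 -0.6 z 79.7 F -2.5 -0.9 2.2 rot [3.141 0.    1.319] joints [-0.45  0.62  1.82 -0.    0.7  -0.2 ] op 0.005946175384872532
t: 3.37
eef_pos: [552.2, -164.1, 79.6]
tcp_rot: [3.141, 0.0, 1.319]
ft_force: [0.7, -2.8, 0.8]
opening: 0.005
grip_force: 1.1
t 3.3667 fix -73.4 -0.5 z 79.6 F -2.5 -1.4 0.8 rot [3.141 0.    1.319] joints [-0.4   0.62  1.82 -0.    0.7  -0.15] op 0.005037838775728192
```

Contact force is about 2.5 N and the carriage is sliding. I'll creep to the stop.

```bash
python3 -m crank '[[2,0,0,0,0],[4,0,0,0,0],[5,0,0,0,0],[6,0,0,0,0],[7,0,0,0,0]]'; python3 fx.py
```

```text
t: 3.78
eef_pos: [553.7, -157.8, 79.6]
tcp_rot: [-3.141, 0.0, 1.319]
ft_force: [0.0, -2.6, 1.3]
opening: 0.005
grip_force: 1.0
t 3.7833 fix -66.9 -0.4 z 79.6 F -2.5 -0.7 1.3 rot [-3.141  0.     1.319] joints [-0.39  0.62  1.82 -0.    0.7  -0.14] op 0.005080346557785629
```

```bash
python3 -m crank '[[1,0,0,0,0],[2,0,0,0,0],[3,0,0,0,0],[4,0,0,0,0],[4,0,0,0,0]]'; python3 fx.py
```

```text
t: 4.2
eef_pos: [554.5, -154.9, 79.6]
tcp_rot: [-3.142, 0.002, 1.32]
ft_force: [-2.4, -10.8, 0.8]
opening: 0.002
grip_force: 5.8
t 4.2 fix -63.9 -0.4 z 79.6 F -11.0 -0.3 0.8 rot [-3.142e+00  2.000e-03  1.320e+00] joints [-0.39  0.62  1.82 -0.    0.7  -0.13] op 0.002087161397699022
```

```bash
python3 -m crank '[[1,0,0,0,0],[1.5,0,0,0,0],[1.5,0,0,0,0]]'; python3 fx.py; python3 -m crank '[[-5,0,0,0,0],[-20,0,0,0,0],[-40,0,0,0,0],[-40,0,0,0,0],[-40,0,-40,0,0],[-40,0,-80,0,0],[-40,0,-120,0,0],[-40,0,-160,0,0],[-40,0,-200,0,0],[-40,0,-220,0,0]]'; python3 fx.py
```

```text
t: 4.45
eef_pos: [554.5, -154.7, 79.6]
tcp_rot: [-3.142, 0.003, 1.32]
ft_force: [-6.7, -21.6, -0.0]
opening: 0.002
grip_force: 11.1
t 4.45 fix -63.8 -0.4 z 79.6 F -22.6 1.2 -0.0 rot [-3.142e+00  3.000e-03  1.320e+00] joints [-0.39  0.62  1.82 -0.    0.7  -0.13] op 0.0019360915071334895
t: 5.28
eef_pos: [545.7, -190.5, 304.5]
tcp_rot: [3.137, 0.001, 1.319]
ft_force: [0.0, 0.7, -0.3]
opening: 0.002
grip_force: 0.0
t 5.2833 fix -100.6 -0.7 z 304.5 F 0.6 0.2 -0.3 rot [3.137e+00 1.000e-03 1.319e+00] joints [-0.45  0.36  1.58  0.    1.2  -0.2 ] op 0.002115649527402486
```

The force rose to 22 N with no further motion, so the carriage is home. I'll go over to the far side of the knob and check with the cameras on the way.

```bash
python3 -m crank '[[40,0,0,0,0],[80,0,0,0,0],[120,0,0,0,0],[160,0,0,0,0],[200,0,0,0,0],[240,0,0,0,0],[280,0,0,0,0],[316,0,0,0,0],[316,0,0,0,0],[316,0,0,0,0]]'; python3 fx.py;python3 -m crank '[[0,0,30,0,0],[0,0,60,0,0],[0,0,80,0,0],[0,0,95,0,0],[0,0,95,0,0],[0,0,95,0,0]]'; python3 fx.py; python3 - <<'E'
from h import *
a=env.read_camera("scene")["img"][110:280,220:430];b=env.read_camera("top")["img"][130:260,230:440]
cv2.imwrite("pics/d.png",np.hstack([cv2.resize(a,(400,324)),np.vstack([cv2.resize(b,(400,248)),np.zeros((76,400,3),np.uint8)])]))
E
```

```text
t: 6.12
eef_pos: [623.4, 117.4, 298.9]
tcp_rot: [-3.14, 0.0, 1.322]
ft_force: [0.2, -0.5, 0.0]
opening: 0.006
grip_force: 0.0
t 6.1167 fix 216.9 0.4 z 298.9 F -0.4 -0.3 0.0 rot [-3.14   0.     1.322] joints [0.08 0.45 1.45 0.   1.24 0.33] op 0.0059597115539311235
t: 6.62
eef_pos: [623.6, 114.2, 204.5]
tcp_rot: [-3.14, 0.0, 1.318]
ft_force: [0.3, -0.7, 0.4]
opening: 0.002
grip_force: 0.0
t 6.6167 fix 213.9 -0.6 z 204.5 F -0.6 -0.5 0.4 rot [-3.14   0.     1.318] joints [ 0.08  0.53  1.57 -0.    1.04  0.33] op 0.002173568575440162
```

View pics/d.png

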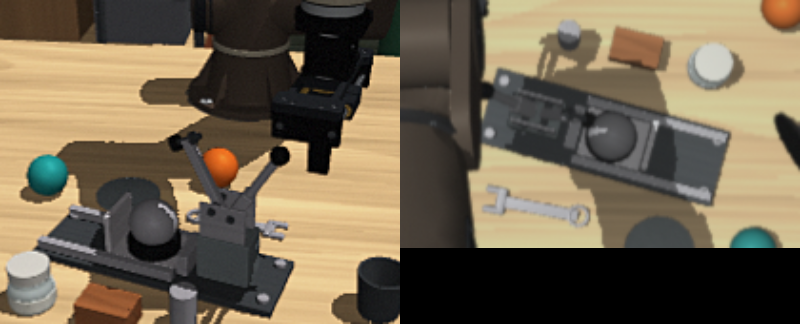

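The carriage is home with the ball still in its cup at (153,222). The fingertips at (320,165) are just beyond the knob at (280,155). I'll push the knob now.

```bash
python3 -m crank '[[-6,0,-4,0,0],[-12,0,-4,0,0],[-18,0,-4,0,0],[-22,0,-4,0,0],[-26,0,-4,0,0],[-30,0,-4,0,0],[-34,0,-4,0,0],[-38,0,-4,0,0]]'; python3 fx.py;  python3 -m crank '[[-5,0,0,0,0],[-10,0,0,0,0],[-15,0,0,0,0],[-20,0,0,0,0],[-25,0,0,0,0]]'; python3 fx.py
```

```text
t: 7.38
eef_pos: [615.1, 78.8, 210.0]
tcp_rot: [3.139, -0.003, 1.319]
ft_force: [0.2, 6.6, 5.9]
opening: 0.006
grip_force: 3.2
t 7.3833 fix 177.5 -1.1 z 210.0 F 6.4 1.4 5.9 rot [ 3.139e+00 -3.000e-03  1.319e+00] joints [0.02 0.51 1.6  0.   1.03 0.27] op 0.005841136012934657
t: 7.8
eef_pos: [607.9, 53.2, 208.5]
tcp_rot: [-3.141, 0.0, 1.319]
ft_force: [0.1, 0.2, 0.9]
opening: 0.006
grip_force: 0.4
t 7.8 fix 150.9 -0.6 z 208.5 F 0.2 -0.1 0.9 rot [-3.141  0.     1.319] joints [-0.02  0.5   1.63 -0.    1.02  0.23] op 0.005796482749926313
```

```bash
python3 -m crank '[[-5,0,0,0,0],[-10,0,0,0,0],[-15,0,0,0,0],[-20,0,0,0,0],[-24,0,0,0,0],[-24,0,0,0,0]]'; python3 fx.py; python3 - <<'E'
from h import *
a=env.read_camera("scene")["img"][110:280,220:430];b=env.read_camera("top")["img"][130:260,230:440]
cv2.imwrite("pics/e.png",np.hstack([cv2.resize(a,(400,324)),np.vstack([cv2.resize(b,(400,248)),np.zeros((76,400,3),np.uint8)])]))
E
```

```text
t: 8.3
eef_pos: [602.0, 29.8, 208.6]
tcp_rot: [-3.141, 0.0, 1.319]
ft_force: [0.0, 0.4, 0.9]
opening: 0.004
grip_force: 0.0
t 8.3 fix 126.8 -0.6 z 208.6 F 0.4 0.0 0.9 rot [-3.141  0.     1.319] joints [-0.06  0.48  1.64 -0.    1.01  0.19] op 0.004401445044797644
```

View pics/e.png

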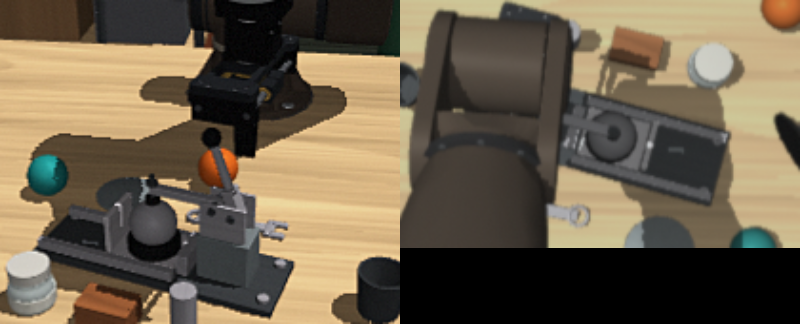

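The lever leans towards the ball with its knob at (212,137), and the pad rests on top of the ball at (152,188), so it snapped over. I'll back off and verify the lock angle.

```bash
python3 -m crank '[[30,0,0,0,0],[60,0,0,0,0],[70,0,-30,0,0],[80,0,-70,0,0],[80,0,-100,0,0],[100,40,-100,0,0],[120,80,-100,0,0],[150,100,-100,0,0],[180,100,-100,0,0],[180,100,-100,0,0]]'; python3 fx.py; python3 - <<'E'
from h import *
from fx import o,ax,n
S=env.read_camera("scene");T=env.read_camera("top")
cv2.imwrite("pics/f.png",np.hstack([cv2.resize(c["img"][y:y+100,x:x+100],(400,400),interpolation=2) for c,x,y in((S,260,170),(T,280,150))]))
for nm,x,z in(("locked",81,204),("upright",115,210),("pad/ball top",0,95),("seat",0,63)):
    p=np.r_[o+ax*(x+3),z]; print(nm,[(np.array(proj(c,p))-off)*4 for c,off in((S,(260,170)),(T,(280,150)))])
E
```

```text
t: 9.23
eef_pos: [745.0, 184.7, 306.4]
tcp_rot: [-3.14, -0.0, 1.322]
ft_force: [-0.8, 0.2, -0.5]
opening: 0.005
grip_force: 0.0
t 9.2333 fix 312.4 -100.7 z 306.4 F -0.0 0.9 -0.5 rot [-3.14  -0.     1.322] joints [0.16 0.67 1.04 0.   1.44 0.41] op 0.0046578003174511905
locked [array([281.04909371,  45.23340632]), array([116.35171544, 146.34467833])]
upright [array([338.55451226,  45.94265055]), array([ 58.48278898, 129.52479927])]
pad/ball top [array([157.22919786, 180.14474644]), array([245.31374188, 198.86168567])]
seat [array([159.05933531, 223.15346193]), array([243.26100096, 202.83963456])]
```

View pics/f.png

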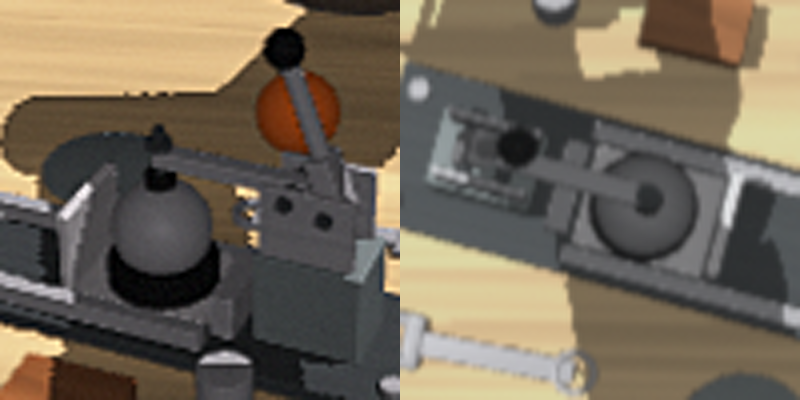

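The knob appears at (284,47) in the scene crop and (517-400=117,146) in the top crop, matching the predicted locked position. The pad sits on the ball in its cup and the robot is clear.

```bash
python3 -m crank '[[0,0,0,0,0],[0,0,0,0,0],[0,0,0,0,0]]'; python3 -c "
from cell import env
print(env.job_done())"
```

```text
t: 9.58
eef_pos: [743.7, 179.2, 309.3]
tcp_rot: [3.141, -0.0, 1.318]
ft_force: [0.3, -0.5, -0.1]
opening: 0.005
grip_force: 0.0
the job is handed in; nothing more can be done
None
```

The job is done and handed in at 9.6 s: the carriage is home against its stop, the lever is locked with the pad on the ball, and the robot is clear of everything; the hand-in call gave no verdict.

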